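# Tip the tube until the first stirring bar comes to the lip

## Robot

A 6-joint arm with a two-finger parallel gripper is mounted at the origin on a cart in front of the work surface, level with it; the furniture and walls round the work are solid. World frame = base frame: x ahead of the robot, y to its left, z up, the work surface at z = 0. Lengths are in m, angles in degrees, forces in N, time in s.
With the tool pointing down it reaches from about 0.4 to 0.825 m from the base axis. Payload 7 kg.
Tool frame: the origin (TCP) lies between the finger pads; the fingertips stand 25 mm ahead of it and the grasp point (between the pads) lies 6 mm ahead of it; z points along the fingers, y is the line along which they close (so a half turn about z gives the same grasp; the last joint's range is limited). The gripper opens to 88 mm and grips with 3 to 60 N. Pads are 19 mm wide; open, the fingers measure 130 mm over their backs; the gripper's body (78 mm by 193 mm) begins 47 mm behind the grasp point.
Start: joints at [-47.607, 20.546, 0.682, 0, -70.136, -16.507], TCP at [0.295, -0.607, 0.252] pointing down, gripper open.
Joint ranges: [-176.03, 176.03], [-82.01, 121.73], [-58.28, 71.71], [-173.87, 95.51], [-174.79, -0.11], [-173.66, 173.66]. Speed limits (degrees/s): [136.94, 136.94, 172.46, 180, 180, 180].

## Interface

Orientations are given as [roll, pitch, yaw] about the fixed x, y, z axes, in that order (R = Rz(yaw) Ry(pitch) Rx(roll)).
In Python, from plant import ctrl, cams, get_obs gives the robot as it stands (ctrl), with the cameras (cams) and the readings as plain functions.
- The arm moves only by the tool drive_effector, called after "Request:" as name([rows], argument=value, ...), one row to a line, values as JSON. Schema: {"type":"object","properties":{"steps":{"type":"array","items":{"type":"array","prefixItems":[{"type":"array","items":{"type":"number"},"minItems":3,"maxItems":3},{"type":"number"},{"type":"number"}],"minItems":3,"maxItems":3},"minItems":1,"maxItems":8},"only":{"type":"string"},"quiet":{"type":"boolean"},"lines":{"type":"string"}},"required":["steps"],"additionalProperties":false}. steps is a list of rows, 1 to 8 of them, each written [[dx, dy, dz], turn, opening]: dx, dy, dz in normalised numbers (1 is 0.5 m), then a turn about the tool's z in parts of the range, where 1.0 means 90 degrees, then the finger opening in m; each row is the pose to reach, as a shift and turn from the pose commanded when the call began, along the tool's axes at that moment; what a row does not reach only later rows make up. A row lasts 1/8 s, in which the tool goes at most 0.0625 m and 10.7 degrees, less where a joint would pass 70% of its speed; a pose out of reach is approached as far as the arm can. The fingers move at their own pace and stop on an object; the grip force is fixed at half the most. Time passes only in rows, so rows that do not move let the fingers close. The tool returns the time, the measured TCP pose, the force, the opening and the grip force at its end. only (a regular expression) keeps the lines of the reply that match it, lines (a string "A,B") keeps lines A to B, and quiet returns only ok. A shift or turn number past 1, either way, is cut back to 1. Input that does not fit is refused with a message, and nothing moves.
- get_obs(): the state, without advancing time (a new reading comes with each control period).
- cams.snapshot(name): name is "scene" or "side" or "wrist"; returns a dict with "frame" (384x512x3 uint8, red, green, blue), "z_map" (384x512 float32, m along the optical axis (not along the pixel's ray), 0 where there is no reading), "fovy" (degrees; the focal length in pixels is half the picture's height over the tangent of half this angle, whatever the lens; pixels are square), "cx", "cy" (the principal point, pixels), "k1" (the pictures are not rectified: a ray, as slopes to the right and down, at radius r is drawn at 1 + k1 r^2 times it, then the intrinsics apply), "R" (3x3) and "t" (3): a world point X has camera coordinates R X + t; the wrist camera has in their place "T_tool_cam" (4x4, takes a point from camera to tool coordinates, whose origin is the TCP and whose axes are the flange's). Camera axes: x right, y down, z forward; pixel columns grow to the right and rows downward; lengths in m; the calibration is good to about 2 mm. A picture is of the moment at which its call begins: read the wrist's pose just before it.
- ctrl.close_job(): hands the job in; it is judged then, once.
The state is a dict: "clock": time; "joint_pos": joint angles; "qvel": joint speeds; "tau": joint torques, N m; "tool_pos": TCP position; "orientation": TCP orientation; "force": force on the tool from outside, world axes, zero at the start; "moment": the same for the moment, N m; "opening": finger opening in m; "gripper_force": force on a finger pad.
Only numpy, scipy, OpenCV 4.12 (cv2) and the standard library are available. Lean on these libraries where they do the work, as an engineer would, in place of code of your own. Each camera call takes 0.05 s, during which the arm holds its last target. There are 200 camera calls.

## Task

Two black stirring bars lie in the clear tube of the tilting stand. Tip its mouth down slowly and gently by pressing the lever pad; as soon as the bars slide along and the front one comes to rest at the lip in the mouth, ready for the tweezers, stop and leave the tube tipped like that. No bar may drop out, do not touch the bars, and leave the things around the stand where they are.

Things in the scene. Friction and masses are not known exactly. Their poses are not given: they have to be found in the camera images.
- stand: Fixed stand: grey base plate 130 x 100 x 13 mm (top at z = 13 mm) on rubber feet with two aluminium uprights, bearing eyes up to 136 mm high. Origin: centre of its underside on the worktop. The tube lies along its x, mouth towards its -x; the axle runs along its y. The lever is on its +y side. Yaw about the vertical varies.
- tilter (a joint): Tilt of the tube (rad): 0 level (start), positive = mouth down; range -0.35 to 1.0. Stiff hinge (0.15 N m, about 2 N at the pad), stays where left; the push gets up to 0.7 N lighter as the load shifts to the mouth. The bars begin to slide between 0.2 and 0.43 rad, depending on friction; steeper than 0.6 counts as not stopped.
- axle (a point): Point where the axle crosses the tube's own axis, 125 mm above the worktop; fixed to the stand, same axes as the stand.
- tube_mouth (a point): Centre of the open mouth of the clear tube (outer diameter 30 mm, bore 25, length 142), 75 mm from the axle; turns with the tube, x axis from the mouth to the closed end. A lip 4 mm high, 3 mm wide inside the mouth holds a bar that slides gently against it; a bar that arrives with a run jumps it (tipping faster than about 0.1 rad/s is risky), and much steeper the bar drops out.
- lever_pad (a point): Centre of the top face of the black lever pad, 50 mm (along the tube) x 36 mm x 6 mm; it turns with the tube. In the tube's axes with the tube level it lies 80 mm from the axle towards the mouth, 55 mm to the stand's +y and 6 mm above the axle. Pressing it down tips the mouth down.
- bar_front_centre (a point): Centre of the front (nearer the mouth) black stirring bar, a round-ended rod 14 mm diameter x 32 mm long, 50 g, its axis along the tube. When it lies against the lip its centre is 18 mm from tube_mouth along the tube and 5 mm below the tube's axis; after a livelier slide its nose may come to rest up on the lip, the centre 8 to 12 mm from it: that is good too.
- bar_rear_centre (a point): Centre of the rear bar, same size, behind the front one.
- petri_dish: Bystander: clear dish 59 mm diameter, 14 mm high, on the worktop beyond the mouth.
- vial_1: Bystander: capped vial 31 mm diameter, 60 mm high, standing beside the stand.
- tweezers_1: Bystander: tweezers 125 x 14 x 10 mm, lying beside the lever.
- bar_front: The front stirring bar itself; origin on its skin (the bar may roll, use bar_front_centre).
- bar_rear: The rear stirring bar itself; origin on its skin (the bar may roll, use bar_rear_centre).

How it is judged:
By the outcome, as a careful person would: the job done as asked, in the order asked, and still so for the second after the job is handed in, with the robot touching nothing.
It also fails if it takes over 45 s, if anything falls off the work surface, if the arm or the gripper's body presses on something with over 40 N, if the wrist force passes 120 N, or if a joint passes its speed limit or range.

## Working session

There is one attempt and no reset: what is moved stays moved. The work goes in short steps, Python scripts to look and compute and a tool call to move; the robot and the scene stay as the last step left them, time stands still between calls to the robot, and variables do not carry over. Pictures are saved under pics/ and viewed, at most 10 in all, crops included, and the job is handed in when it is done.

```bash
ls; mkdir -p pics
```

Create h.py:
```python
import numpy as np, cv2
from plant import ctrl, cams, get_obs
def shot(n):
    s=cams.snapshot(n); return s
def K(s):
    h,w=s["frame"].shape[:2]; f=h/2/np.tan(np.radians(s["fovy"]/2))
    return np.array([[f,0,s["cx"]],[0,f,s["cy"]],[0,0,1.]]), np.array([s["k1"],0,0,0.])
def ray(s,uv):
    k,_=K(s); p=(np.array(uv,float).reshape(-1,2)-[s["cx"],s["cy"]])/k[0,0]
    q=p.copy()
    for _ in range(30): q=p/(1+s["k1"]*(q**2).sum(1,keepdims=True))
    d=np.c_[q,np.ones(len(q))]
    R,t=np.array(s["R"]),np.array(s["t"])
    return -R.T@t, d@R   # origin, dirs
def plane(s,uv,z):
    o,d=ray(s,uv); return o+d*((z-o[2])/d[:,2])[:,None]
def depth(s,uv):
    o,d=ray(s,uv); u=np.array(uv,int).reshape(-1,2); return o+d*s["z_map"][u[:,1],u[:,0]][:,None]
def tri(s1,a,s2,b):
    o1,d1=ray(s1,a);o2,d2=ray(s2,b);d1=d1[0]/np.linalg.norm(d1);d2=d2[0]/np.linalg.norm(d2)
    x=np.linalg.lstsq(np.c_[d1,-d2],o2-o1,rcond=None)[0]
    p,q=o1+x[0]*d1,o2+x[1]*d2
    return (p+q)/2,np.linalg.norm(p-q)
def proj(s,X):
    k,_=K(s); c=np.atleast_2d(X)@np.array(s["R"]).T+s["t"]; q=c[:,:2]/c[:,2:]
    q=q*(1+s["k1"]*(q**2).sum(1,keepdims=True)); return q*k[0,0]+[s["cx"],s["cy"]]
```

Run:
```python
from h import *
o=get_obs(); print(o["clock"],o["tool_pos"],o["orientation"],o["force"])
import pickle
for n in("scene","side"):
    s=shot(n); pickle.dump(s,open(n+".pkl","wb")); cv2.imwrite(f"pics/{n}0.png",s["frame"][:,:,::-1]); print(n,s["fovy"],s["k1"],-np.array(s["R"]).T@s["t"])
```

```text
pics
plant.py
0.0 [ 0.29446722 -0.60690059  0.250614  ] [ 1.79905882e+02 -9.29492570e-03 -1.54124047e+02] [-0.02863779 -0.01792546  0.60581836]
scene 45.02888107052702 -0.10637812054535233 [0.31925434 0.43985146 0.77185827]
side 43.06561554854642 -0.026688897279161385 [ 0.53492043 -0.85470438  0.69917928]
```

View pics/scene0.png

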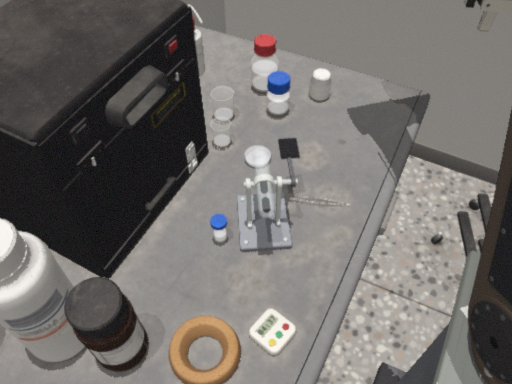

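View pics/side0.png

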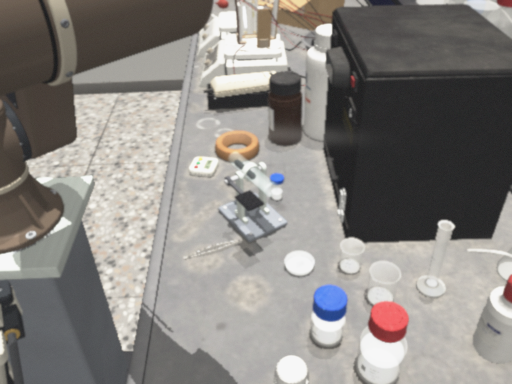

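The scene view shows the pad at about (289,148), base plate at (264,225), dish at (258,158) and vial at (219,228). The side view has the pad at (249,200), dish at (299,263) and tweezers at (220,248). Next I'll crop and measure.

Run:
```python
from h import *
import pickle
A=pickle.load(open("scene.pkl","rb"));B=pickle.load(open("side.pkl","rb"))
def dark(s,x0,y0,x1,y1):
    g=s["frame"].max(2).astype(int); m=np.zeros(g.shape,np.uint8); m[y0:y1,x0:x1]=(g[y0:y1,x0:x1]<55)
    n,l,st,c=cv2.connectedComponentsWithStats(m); i=1+st[1:,4].argmax(); print(st[i],c[i])
    q=cv2.minAreaRect(np.argwhere(l==i)[:,::-1].astype(np.float32)); return c[i],q
a,qa=dark(A,270,130,305,165); b,qb=dark(B,228,185,270,215)
print(qa,qb); P,e=tri(A,a,B,b); print("pad",P,e)
print("pad at plane .131",plane(A,a,.131),plane(B,b,.131)); print("depth",depth(A,a),depth(B,b))
c=np.hstack([cv2.resize(A["frame"][125:255,205:335],(400,400),interpolation=cv2.INTER_CUBIC),cv2.resize(B["frame"][145:275,195:325],(400,400),interpolation=cv2.INTER_CUBIC)])
cv2.imwrite("pics/crop0.png",c[:,:,::-1])
```

```text
[279 139  20  19 291] [288.12371134 148.04810997]
[246 206   2   1   2] [246.5 206. ]
((288.3599853515625, 148.01998901367188), (18.526199340820312, 16.82914161682129), 81.8698959350586) ((246.5, 206.0), (1.0, 0.0), 180.0)
pad [ 0.53842566 -0.13848745  0.11976044] 0.009267192939816146
pad at plane .131 [[ 0.53935976 -0.12857977  0.131     ]] [[ 0.5339586 -0.154177   0.131    ]]
depth [[ 0.53922851 -0.12824081  0.13138215]] [[ 0.53395614 -0.15238379  0.12954557]]
```

View pics/crop0.png

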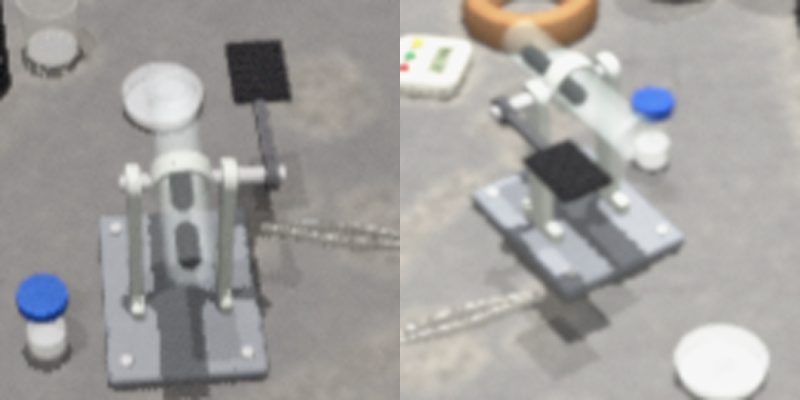

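The left crop (scene) shows the pad at crop (258,70), the bars at (180,190) and (188,243), and base corners at (110,380) and (267,372). The right crop (side) shows the pad at (568,170) and base corners at (475,195), (578,296) and (683,241).

Create m.py:
```python
from h import *
import pickle
def padmask(s,x0,y0,x1,y1,th):
    g=s["frame"].max(2).astype(int); m=np.zeros(g.shape,np.uint8); m[y0:y1,x0:x1]=(g[y0:y1,x0:x1]<th)
    m=cv2.morphologyEx(m,cv2.MORPH_OPEN,np.ones((3,3)))
    n,l,st,c=cv2.connectedComponentsWithStats(m); i=1+st[1:,4].argmax()
    return np.argwhere(l==i)[:,::-1].astype(np.float32)
```

Run:
```python
from m import *
A=pickle.load(open("scene.pkl","rb"));B=pickle.load(open("side.pkl","rb"))
pa=padmask(A,270,130,305,165,60); 
for th in(60,70,80):
    pb=padmask(B,228,185,270,215,th); print(th,len(pb),pb.mean(0),np.ptp(pb,0))
pb=padmask(B,228,185,270,215,70)
print("tri",tri(A,pa.mean(0),B,pb.mean(0)))
for s,p in((A,pa),(B,pb)):
    w=plane(s,p,.131); r=cv2.minAreaRect((w[:,:2]*1000).astype(np.float32)); print("pad",r)
f=lambda c,x0,y0:np.array(c)*130/400+[x0,y0]-.35
ca=plane(A,f([(110,380),(267,372),(103,218),(247,215)],205,125),.013); print("scene base\n",ca.round(4))
cb=plane(B,f([(75,195),(178,290),(283,240)],195,145),.013); print("side base\n",cb.round(4))
print("axle ends scene", plane(A,f([(130,180),(277,175)],205,125),.125).round(4))
print("axle near end tri",tri(A,f((277,175),205,125),B,f((98,108),195,145)))
```

```text
60 9 [248. 207.] [2. 2.]
70 265 [249.06415 200.55095] [23. 17.]
80 287 [248.78049 200.5749 ] [24. 17.]
tri (array([ 0.53999694, -0.13259707,  0.12674433]), np.float64(0.001610326987990484))
pad ((539.4525756835938, -129.31765747070312), (32.44267272949219, 46.470176696777344), 30.722349166870117)
pad ((538.9871215820312, -137.314453125), (32.53614044189453, 48.7091064453125), 28.86182403564453)
scene base
 [[ 0.5541  0.0455  0.013 ]
 [ 0.4696 -0.003   0.013 ]
 [ 0.6173 -0.0642  0.013 ]
 [ 0.5317 -0.1096  0.013 ]]
side base
 [[ 0.4724 -0.0117  0.013 ]
 [ 0.5433 -0.1169  0.013 ]
 [ 0.618  -0.0709  0.013 ]]
axle ends scene [[ 0.5724 -0.0216  0.125 ]
 [ 0.4969 -0.0634  0.125 ]]
axle near end tri (array([ 0.49621752, -0.06226608,  0.12644913]), np.float64(0.0004989348458148999))
```

Create go.py:
```python
from h import *
from scipy.spatial.transform import Rotation as Ro
import sys
def delta(T,yax=30.):
    o=get_obs(); R=Ro.from_euler("xyz",o["orientation"],degrees=True).as_matrix()
    d=R.T@(np.array(T)-o["tool_pos"]); 
    a=np.degrees(np.arctan2(R[1,1],R[0,1])); 
    print("t",o["clock"],"tcp",o["tool_pos"].round(4),"delta",d.round(4),"turn",round(a-yax,1),"F",np.round(o["force"],2))
if __name__=="__main__": delta([float(v) for v in sys.argv[1:4]])
```

```bash
python3 go.py .538 -.133 .20
```

Run:
```python
from m import *
A=pickle.load(open("scene.pkl","rb"));B=pickle.load(open("side.pkl","rb"))
print("box",depth(A,[(203,150),(195,60),(115,130)]).round(3), "bottles",depth(A,[(265,45),(279,80),(320,75)]).round(3))
```

```text
t 0.1 tcp [ 0.2945 -0.6069  0.2507] delta [-0.426   0.32    0.0511] turn 85.9 F [ 0.34 -0.32  0.01]
box [[ 0.734 -0.123  0.04 ]
 [ 0.733 -0.134  0.267]
 [ 0.735  0.091  0.287]] bottles [[ 0.72  -0.399  0.141]
 [ 0.656 -0.342  0.1  ]
 [ 0.591 -0.442  0.069]]
```

The manual's scale: shifts go in shares of 0.5 m and turns go in shares of 90 degrees. Converting my numbers, -0.4 m / 0.5 = -0.8, -0.35 m / 0.5 = -0.7, 86 degrees / 90 = 0.9556.

Request:
drive_effector([
  [[-0.1, 0.074, 0], 0.1222, 0],
  [[-0.2, 0.15, 0], 0.2333, 0],
  [[-0.3, 0.22, 0], 0.3556, 0],
  [[-0.4, 0.3, 0], 0.4778, 0],
  [[-0.5, 0.374, 0], 0.5889, 0],
  [[-0.6, 0.45, 0], 0.7111, 0],
  [[-0.7, 0.524, 0], 0.8333, 0],
  [[-0.8, 0.6, 0], 0.9556, 0],
])

```text
clock: 1.1
tool_pos: [0.5067, -0.1957, 0.2515]
orientation: [-180.0, -0.0, 126.5]
force: [0.7, -0.1, 1.6]
opening: 0.0134
gripper_force: 0.0
```

```bash
python3 go.py .538 -.133 .175
```

```text
t 1.1 tcp [ 0.5067 -0.1957  0.2515] delta [0.0318 0.0624 0.0765] turn 6.5 F [ 0.71 -0.06  1.62]
```

Request:
drive_effector([
  [[0, 0, 0], 0, 0],
  [[0, 0, 0], 0, 0],
])

```text
clock: 1.35
tool_pos: [0.5062, -0.1972, 0.2513]
orientation: [-180.0, -0.0, 127.0]
force: [0.4, -0.2, -0.1]
opening: 0.0006
gripper_force: 0.0
```

```bash
python3 go.py .538 -.133 .175
```

```text
t 1.35 tcp [ 0.5062 -0.1972  0.2513] delta [0.0321 0.0641 0.0763] turn 7.0 F [ 0.44 -0.15 -0.15]
```

Converted, 0.07 m / 0.5 = 0.14, 0.064 m / 0.5 = 0.128, 7 degrees / 90 = 0.0778.

Request:
drive_effector([
  [[0.032, 0.064, 0.02], 0.0444, 0],
  [[0.064, 0.128, 0.06], 0.0778, 0],
  [[0.064, 0.128, 0.11], 0.0778, 0],
  [[0.064, 0.128, 0.14], 0.0778, 0],
  [[0.064, 0.128, 0.14], 0.0778, 0],
])

```text
clock: 1.98
tool_pos: [0.5373, -0.1346, 0.1806]
orientation: [-179.9, -0.1, 119.8]
force: [0.7, 0.1, 0.7]
opening: 0.0005
gripper_force: 0.0
```

```bash
python3 go.py .538 -.133 .157
```

Run:
```python
from m import *
A=shot("scene");B=shot("side")
c=np.hstack([cv2.resize(A["frame"][110:240,205:335],(400,400),interpolation=cv2.INTER_CUBIC),cv2.resize(B["frame"][125:255,175:305],(400,400),interpolation=cv2.INTER_CUBIC)])
cv2.imwrite("pics/crop1.png",c[:,:,::-1])
```

```text
t 1.975 tcp [ 0.5373 -0.1346  0.1806] delta [0.001  0.0014 0.0236] turn -0.2 F [0.72 0.07 0.73]
```

View pics/crop1.png

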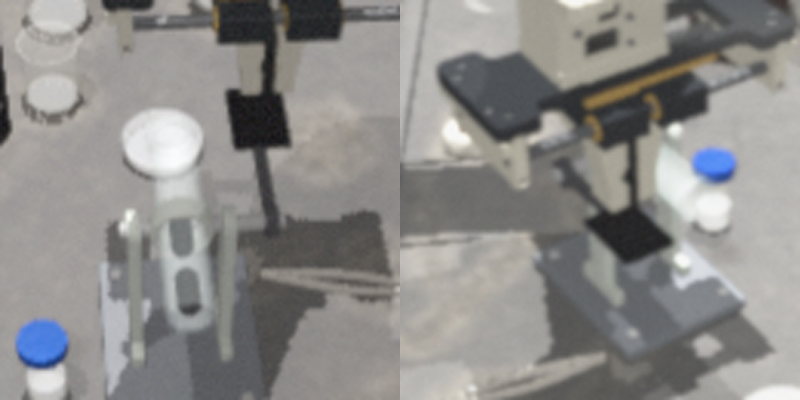

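The scene crop shows the closed fingers centred just above the pad, with the bars at crop (183,237) and (188,285). In the side crop the fingers are over the pad at (628,235). Next I'll write the tracker and descend.

Create tr.py:
```python
from m import *
from scipy.optimize import brentq
o=get_obs(); S=shot("scene"); z=o["tool_pos"][2]-.150
ax=np.array([.5455,-.037,.125]); m=np.array([.5,-.866,0]); up=np.array([0,0,1.])
th=brentq(lambda t:.006/np.cos(t)-.071*np.tan(t)-z,-.6,1.1)
th=max(th,0)
a=m*np.cos(th)-up*np.sin(th); n=m*np.sin(th)+up*np.cos(th)
pj=lambda s,h:proj(S,ax+a*s+n*h)[0]
fr,lip,mo=pj(-.067,-.005),pj(.057,-.005),pj(.075,-.005)
# dark pixels close to the tube's drawn axis
g=S["frame"].max(2).astype(int); yy,xx=np.mgrid[:g.shape[0],:g.shape[1]]
v=(mo-fr); L=np.linalg.norm(v); v/=L; dx,dy=xx-fr[0],yy-fr[1]
al=dx*v[0]+dy*v[1]; ac=abs(-dx*v[1]+dy*v[0]); 
ss=np.linspace(-.067,.08,300); pa=[np.dot(pj(s,-.005)-fr,v) for s in ss]
band=(ac<2.5); prof=[]
for k in range(-67,81,3):
    lo,hi=np.interp([(k-1.5)/1e3,(k+1.5)/1e3],ss,pa); q=g[band&(al>=lo)&(al<hi+.3)]
    prof.append(int(np.median(q)) if q.size else -1)
print("t %.2f z %.4f F %s tilt %.3f"%(o["clock"],o["tool_pos"][2],np.round(o["force"],1),th),"lip px",lip.round(1),"axle",pj(0,0).round(1))
print(" ".join(f"{k}:{p}" for k,p in zip(range(-67,81,3),prof)))
import sys
if len(sys.argv)>1:
    cv2.imwrite(f"pics/{sys.argv[1]}.png",cv2.resize(S["frame"][110:240,205:335],(520,520),interpolation=cv2.INTER_CUBIC)[:,:,::-1])
```

```bash
python3 tr.py
```

```text
t 2.08 z 0.1822 F [ 0.5 -0.9 -0.1] tilt 0.000 lip px [261.9 160.7] axle [264.1 182.4]
-67:167 -64:151 -61:93 -58:71 -55:100 -52:118 -49:121 -46:121 -43:120 -40:120 -37:121 -34:122 -31:137 -28:180 -25:197 -22:188 -19:152 -16:125 -13:123 -10:122 -7:122 -4:122 -1:122 2:121 5:123 8:144 11:169 14:178 17:180 20:180 23:187 26:205 29:211 32:212 35:211 38:203 41:197 44:210 47:227 50:243 53:251 56:251 59:249 62:250 65:246 68:241 71:242 74:242 77:243 80:243
```

Request:
drive_effector([
  [[0, 0, 0.012], 0, 0],
  [[0, 0, 0.024], 0, 0],
  [[0, 0, 0.034], 0, 0],
  [[0, 0, 0.04], 0, 0],
  [[0, 0, 0.042], 0, 0],
  [[0, 0, 0.044], 0, 0],
])

```text
clock: 2.88
tool_pos: [0.5385, -0.1335, 0.1596]
orientation: [180.0, 0.0, 119.9]
force: [0.2, 0.3, 0.1]
opening: 0.0004
gripper_force: 0.0
```

```bash
python3 tr.py
```

```text
t 2.88 z 0.1596 F [0.2 0.3 0.1] tilt 0.000 lip px [261.9 160.7] axle [264.1 182.4]
-67:170 -64:158 -61:96 -58:74 -55:102 -52:122 -49:123 -46:124 -43:123 -40:124 -37:124 -34:125 -31:140 -28:183 -25:200 -22:191 -19:154 -16:126 -13:126 -10:124 -7:124 -4:124 -1:124 2:124 5:125 8:146 11:173 14:181 17:182 20:183 23:191 26:207 29:213 32:214 35:214 38:205 41:199 44:213 47:229 50:246 53:254 56:253 59:252 62:253 65:249 68:244 71:245 74:246 77:246 80:245
```

Converted, 0.0065 m / 0.5 = 0.013, 0.0058 m / 0.5 = 0.0116.

Request:
drive_effector([
  [[0, 0, 0.002], 0, 0],
  [[0, 0, 0.004], 0, 0],
  [[0, 0, 0.006], 0, 0],
  [[0, 0, 0.0074], 0, 0],
  [[0, 0, 0.0088], 0, 0],
  [[0, 0, 0.0102], 0, 0],
  [[0, 0, 0.0116], 0, 0],
  [[0, 0, 0.013], 0, 0],
])

```text
clock: 3.92
tool_pos: [0.5385, -0.1336, 0.1531]
orientation: [180.0, 0.0, 119.9]
force: [0.0, -1.0, 1.5]
opening: 0.0007
gripper_force: 1.1
```

```bash
python3 tr.py
```

```text
t 3.92 z 0.1531 F [ 0.  -1.   1.5] tilt 0.040 lip px [261.9 161.6] axle [264.1 182.4]
-67:169 -64:149 -61:90 -58:73 -55:80 -52:114 -49:124 -46:123 -43:123 -40:124 -37:124 -34:125 -31:131 -28:179 -25:197 -22:191 -19:140 -16:126 -13:126 -10:125 -7:125 -4:124 -1:124 2:123 5:126 8:136 11:159 14:181 17:182 20:183 23:184 26:197 29:212 32:215 35:214 38:212 41:204 44:202 47:218 50:239 53:253 56:254 59:253 62:253 65:249 68:246 71:244 74:244 77:247 80:246
```

Converted, 0.0048 m / 0.5 = 0.0096, 0.0042 m / 0.5 = 0.0084.

Request:
drive_effector([
  [[0, 0, 0.0012], 0, 0],
  [[0, 0, 0.0024], 0, 0],
  [[0, 0, 0.0036], 0, 0],
  [[0, 0, 0.0048], 0, 0],
  [[0, 0, 0.006], 0, 0],
  [[0, 0, 0.0072], 0, 0],
  [[0, 0, 0.0084], 0, 0],
  [[0, 0, 0.0096], 0, 0],
])

```text
clock: 4.97
tool_pos: [0.5384, -0.1335, 0.1482]
orientation: [180.0, 0.0, 119.8]
force: [0.4, -1.3, 1.8]
opening: 0.0002
gripper_force: 1.1
```

```bash
python3 tr.py p2
```

```text
t 4.97 z 0.1482 F [ 0.4 -1.3  1.8] tilt 0.109 lip px [261.9 163.2] axle [264.1 182.4]
-67:161 -64:152 -61:94 -58:77 -55:78 -52:102 -49:121 -46:124 -43:124 -40:125 -37:124 -34:124 -31:130 -28:179 -25:195 -22:178 -19:135 -16:126 -13:126 -10:124 -7:124 -4:124 -1:126 2:126 5:124 8:125 11:134 14:160 17:178 20:181 23:182 26:183 29:200 32:214 35:216 38:214 41:213 44:206 47:200 50:217 53:230 56:246 59:254 62:252 65:250 68:249 71:247 74:243 77:242 80:246
```

View pics/p2.png

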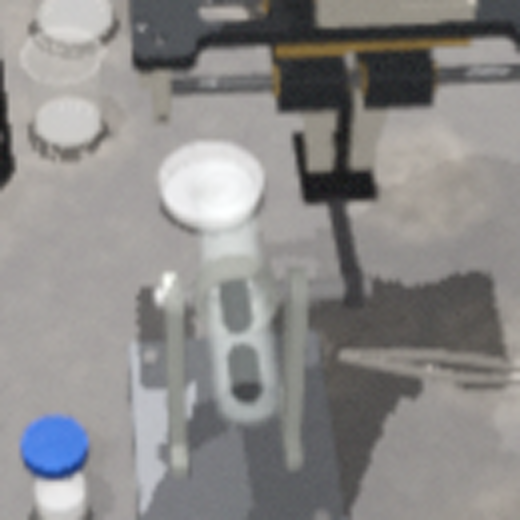

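The crop shows the fingertips on the pad's near end, at (340,185), and the bars still in place at (237,305) and (245,370).

Converted, 0.0048 m / 0.5 = 0.0096, 0.0042 m / 0.5 = 0.0084.

Request:
drive_effector([
  [[0, 0, 0.0012], 0, 0],
  [[0, 0, 0.0024], 0, 0],
  [[0, 0, 0.0036], 0, 0],
  [[0, 0, 0.0048], 0, 0],
  [[0, 0, 0.006], 0, 0],
  [[0, 0, 0.0072], 0, 0],
  [[0, 0, 0.0084], 0, 0],
  [[0, 0, 0.0096], 0, 0],
], lines="1,4")

```text
clock: 6.02
tool_pos: [0.5383, -0.1334, 0.1434]
orientation: [180.0, -0.0, 119.8]
force: [0.5, 0.6, 1.5]
```

```bash
python3 tr.py
```

```text
t 6.03 z 0.1434 F [0.5 0.6 1.5] tilt 0.177 lip px [262.  164.9] axle [264.1 182.4]
-67:167 -64:129 -61:87 -58:80 -55:81 -52:80 -49:104 -46:121 -43:122 -40:123 -37:125 -34:123 -31:131 -28:169 -25:185 -22:171 -19:135 -16:124 -13:125 -10:124 -7:123 -4:125 -1:124 2:124 5:124 8:124 11:126 14:147 17:171 20:178 23:180 26:180 29:181 32:194 35:209 38:215 41:215 44:213 47:205 50:198 53:211 56:228 59:245 62:249 65:250 68:249 71:248 74:247 77:246 80:245
```

Converted, 0.0024 m / 0.5 = 0.0048, 0.002 m / 0.5 = 0.004.

Request:
drive_effector([
  [[0, 0, 0.0008], 0, 0],
  [[0, 0, 0.0016], 0, 0],
  [[0, 0, 0.0024], 0, 0],
  [[0, 0, 0.0032], 0, 0],
  [[0, 0, 0.004], 0, 0],
  [[0, 0, 0.0048], 0, 0],
], lines="1,4")

```text
clock: 6.82
tool_pos: [0.5383, -0.1335, 0.141]
orientation: [-180.0, -0.0, 119.8]
force: [-0.4, 1.2, 1.6]
```

```bash
python3 tr.py
```

```text
t 6.83 z 0.1410 F [-0.4  1.2  1.6] tilt 0.209 lip px [262.  165.7] axle [264.1 182.4]
-67:160 -64:127 -61:88 -58:83 -55:83 -52:83 -49:94 -46:113 -43:122 -40:123 -37:123 -34:123 -31:127 -28:167 -25:180 -22:153 -19:126 -16:125 -13:126 -10:125 -7:123 -4:124 -1:124 2:125 5:124 8:124 11:136 14:154 17:165 20:174 23:178 26:179 29:180 32:180 35:194 38:209 41:215 44:214 47:214 50:204 53:196 56:214 59:230 62:240 65:247 68:250 71:248 74:247 77:247 80:247
```

Converted, 0.002 m / 0.5 = 0.004, 0.0016 m / 0.5 = 0.0032.

Request:
drive_effector([
  [[0, 0, 0.0008], 0, 0],
  [[0, 0, 0.0016], 0, 0],
  [[0, 0, 0.0024], 0, 0],
  [[0, 0, 0.0032], 0, 0],
  [[0, 0, 0.004], 0, 0],
], lines="1,4")

```text
clock: 7.5
tool_pos: [0.5383, -0.1335, 0.139]
orientation: [-180.0, -0.0, 119.8]
force: [-0.7, 0.8, 2.8]
```

```bash
python3 tr.py
```

```text
t 7.50 z 0.1390 F [-0.7  0.8  2.8] tilt 0.237 lip px [262.  166.4] axle [264.1 182.4]
-67:148 -64:124 -61:87 -58:84 -55:84 -52:86 -49:89 -46:104 -43:119 -40:122 -37:123 -34:123 -31:129 -28:155 -25:174 -22:142 -19:131 -16:126 -13:126 -10:124 -7:124 -4:122 -1:124 2:123 5:124 8:126 11:138 14:163 17:170 20:175 23:176 26:178 29:179 32:180 35:189 38:206 41:214 44:214 47:213 50:206 53:205 56:207 59:217 62:224 65:240 68:249 71:248 74:247 77:247 80:247
```

Converted, 0.002 m / 0.5 = 0.004, 0.0016 m / 0.5 = 0.0032.

Request:
drive_effector([
  [[0, 0, 0.0008], 0, 0],
  [[0, 0, 0.0016], 0, 0],
  [[0, 0, 0.0024], 0, 0],
  [[0, 0, 0.0032], 0, 0],
  [[0, 0, 0.004], 0, 0],
], lines="1,4")

```text
clock: 8.18
tool_pos: [0.5384, -0.1335, 0.137]
orientation: [-180.0, -0.0, 119.8]
force: [-0.4, 0.1, 1.9]
```

```bash
python3 tr.py
```

```text
t 8.18 z 0.1370 F [-0.4  0.1  1.9] tilt 0.264 lip px [262.  167.1] axle [264.1 182.4]
-67:153 -64:124 -61:88 -58:87 -55:87 -52:86 -49:88 -46:102 -43:117 -40:122 -37:123 -34:122 -31:128 -28:154 -25:168 -22:154 -19:127 -16:125 -13:124 -10:124 -7:123 -4:122 -1:123 2:124 5:124 8:125 11:127 14:157 17:182 20:179 23:174 26:177 29:178 32:179 35:183 38:191 41:206 44:214 47:214 50:213 53:210 56:210 59:212 62:215 65:224 68:237 71:248 74:248 77:247 80:248
```

Converted, 0.002 m / 0.5 = 0.004, 0.0016 m / 0.5 = 0.0032.

Request:
drive_effector([
  [[0, 0, 0.0008], 0, 0],
  [[0, 0, 0.0016], 0, 0],
  [[0, 0, 0.0024], 0, 0],
  [[0, 0, 0.0032], 0, 0],
  [[0, 0, 0.004], 0, 0],
], lines="1,4")

```text
clock: 8.85
tool_pos: [0.5384, -0.1335, 0.135]
orientation: [180.0, 0.0, 119.8]
force: [-0.6, 0.1, 2.5]
```

```bash
python3 tr.py
```

```text
t 8.85 z 0.1350 F [-0.6  0.1  2.5] tilt 0.290 lip px [262.  167.8] axle [264.1 182.4]
-67:152 -64:107 -61:89 -58:89 -55:88 -52:87 -49:88 -46:94 -43:109 -40:119 -37:121 -34:121 -31:124 -28:139 -25:145 -22:138 -19:125 -16:125 -13:123 -10:122 -7:122 -4:122 -1:123 2:122 5:122 8:122 11:127 14:158 17:184 20:184 23:178 26:175 29:178 32:178 35:177 38:188 41:205 44:213 47:213 50:214 53:215 56:213 59:200 62:202 65:213 68:222 71:239 74:248 77:248 80:247
```

Converted, 0.0016 m / 0.5 = 0.0032, 0.0012 m / 0.5 = 0.0024.

Request:
drive_effector([
  [[0, 0, 0.0008], 0, 0],
  [[0, 0, 0.0016], 0, 0],
  [[0, 0, 0.0024], 0, 0],
  [[0, 0, 0.0032], 0, 0],
], lines="1,4")

```text
clock: 9.4
tool_pos: [0.5383, -0.1335, 0.1334]
orientation: [-180.0, -0.0, 119.8]
force: [-1.2, 0.6, 2.3]
```

```bash
python3 tr.py
```

```text
t 9.40 z 0.1334 F [-1.2  0.6  2.3] tilt 0.312 lip px [262.  168.4] axle [264.1 182.4]
-67:133 -64:100 -61:92 -58:90 -55:90 -52:89 -49:90 -46:91 -43:107 -40:119 -37:120 -34:121 -31:125 -28:140 -25:146 -22:125 -19:122 -16:122 -13:123 -10:123 -7:120 -4:122 -1:122 2:120 5:120 8:122 11:129 14:162 17:186 20:197 23:192 26:176 29:177 32:178 35:178 38:182 41:189 44:204 47:213 50:215 53:219 56:215 59:207 62:193 65:202 68:216 71:224 74:239 77:247 80:248
```

Converted, 0.0012 m / 0.5 = 0.0024, 0.0009 m / 0.5 = 0.0018.

Request:
drive_effector([
  [[0, 0, 0.0006], 0, 0],
  [[0, 0, 0.0012], 0, 0],
  [[0, 0, 0.0018], 0, 0],
  [[0, 0, 0.0024], 0, 0],
], lines="1,4")

```text
clock: 9.95
tool_pos: [0.5383, -0.1335, 0.1322]
orientation: [180.0, 0.0, 119.8]
force: [-0.2, 0.9, 1.9]
```

```bash
python3 tr.py
```

```text
t 9.95 z 0.1322 F [-0.2  0.9  1.9] tilt 0.327 lip px [262.  168.8] axle [264.1 182.4]
-67:179 -64:181 -61:181 -58:181 -55:181 -52:183 -49:183 -46:181 -43:185 -40:193 -37:198 -34:192 -31:163 -28:130 -25:124 -22:123 -19:123 -16:123 -13:123 -10:121 -7:121 -4:121 -1:120 2:121 5:124 8:127 11:122 14:130 17:126 20:129 23:148 26:169 29:177 32:177 35:177 38:176 41:168 44:140 47:133 50:129 53:174 56:197 59:196 62:188 65:191 68:201 71:217 74:237 77:240 80:247
```

Converted, 0.0009 m / 0.5 = 0.0018, 0.0006 m / 0.5 = 0.0012.

Request:
drive_effector([
  [[0, 0, 0.0006], 0, 0],
  [[0, 0, 0.0012], 0, 0],
  [[0, 0, 0.0018], 0, 0],
], lines="1,4")

```text
clock: 10.38
tool_pos: [0.5383, -0.1335, 0.1313]
orientation: [-180.0, -0.0, 119.8]
force: [-0.2, 0.4, 1.9]
```

```bash
python3 tr.py
```

```text
t 10.38 z 0.1313 F [-0.2  0.4  1.9] tilt 0.339 lip px [262.  169.1] axle [264.1 182.4]
-67:182 -64:182 -61:183 -58:183 -55:182 -52:182 -49:182 -46:183 -43:184 -40:192 -37:197 -34:199 -31:203 -28:213 -25:215 -22:214 -19:214 -16:212 -13:208 -10:200 -7:194 -4:191 -1:180 2:154 5:129 8:123 11:123 14:123 17:124 20:126 23:147 26:167 29:174 32:175 35:174 38:176 41:168 44:155 47:142 50:124 53:122 56:121 59:122 62:122 65:121 68:121 71:135 74:139 77:202 80:238
```

Request:
drive_effector([
  [[0, 0, 0], 0, 0],
  [[0, 0, 0], 0, 0],
], lines="1,4")

```text
clock: 10.68
tool_pos: [0.5383, -0.1335, 0.1313]
orientation: [-180.0, -0.0, 119.8]
force: [-0.5, -0.1, 0.6]
```

```bash
python3 tr.py p3
```

```text
t 10.68 z 0.1313 F [-0.5 -0.1  0.6] tilt 0.339 lip px [262.  169.1] axle [264.1 182.4]
-67:181 -64:181 -61:181 -58:181 -55:182 -52:183 -49:183 -46:183 -43:185 -40:192 -37:198 -34:199 -31:204 -28:212 -25:215 -22:213 -19:213 -16:212 -13:208 -10:200 -7:194 -4:191 -1:180 2:153 5:131 8:124 11:122 14:123 17:122 20:124 23:147 26:167 29:175 32:175 35:175 38:175 41:168 44:153 47:139 50:126 53:120 56:120 59:121 62:121 65:120 68:122 71:135 74:139 77:201 80:238
```

View pics/p3.png

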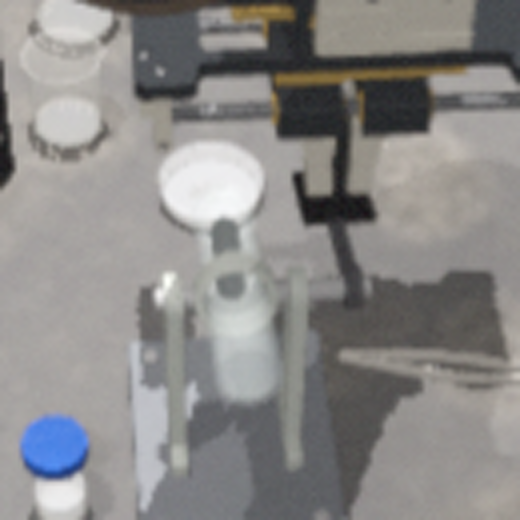

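The crop shows both bars at rest at the mouth: the front one at (226,240) ending at the rim, the rear one under the collar at (232,280). I'll stop here, retreat straight up, and check.

Converted, -0.1 m / 0.5 = -0.2, -0.06 m / 0.5 = -0.12.

Request:
drive_effector([
  [[0, 0, -0.001], 0, 0],
  [[0, 0, -0.002], 0, 0],
  [[0, 0, -0.004], 0, 0],
  [[0, 0, -0.008], 0, 0],
  [[0, 0, -0.02], 0, 0],
  [[0, 0, -0.06], 0, 0],
  [[0, 0, -0.12], 0, 0],
  [[0, 0, -0.2], 0, 0],
], lines="1,4")

```text
clock: 11.72
tool_pos: [0.5378, -0.1335, 0.2321]
orientation: [-179.9, -0.0, 119.8]
force: [0.7, 0.1, -0.5]
```

Request:
drive_effector([
  [[0.06, 0, 0], 0, 0],
  [[0.12, 0, 0], 0, 0],
  [[0.22, 0, -0.04], 0, 0],
  [[0.32, 0, -0.06], 0, 0],
  [[0.32, 0, -0.06], 0, 0],
  [[0.32, 0, -0.06], 0, 0],
], lines="1,4")

```text
clock: 12.48
tool_pos: [0.4614, -0.0003, 0.2617]
orientation: [179.9, -0.5, 120.2]
force: [-0.0, 0.4, -0.4]
```

Run:
```python
from h import *
A=shot("scene");B=shot("side")
c=np.hstack([cv2.resize(A["frame"][125:225,210:310],(400,400),interpolation=cv2.INTER_CUBIC),cv2.resize(B["frame"][135:265,205:335],(400,400),interpolation=cv2.INTER_CUBIC)])
cv2.imwrite("pics/crop4.png",c[:,:,::-1])
```

```text
(no output)
```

View pics/crop4.png

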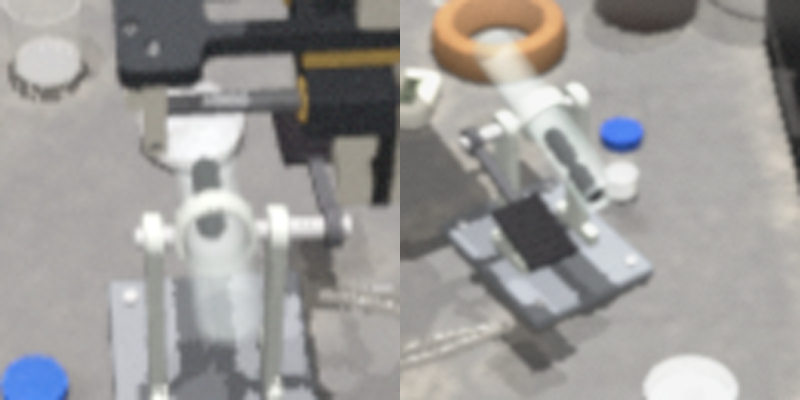

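In the side crop both bars sit touching near the mouth, the front one at about (585,178) with a bright line across it at (595,190). I'll zoom in on its nose.

Run:
```python
from h import *
B=shot("side")
# tilt from tip height .339; axle as seen by side (stand centre side-shifted) 
for ax in ([.5455,-.037,.125],[.5455,-.0425,.125]):
  th=.339;m=np.array([.5,-.866,0]);u=np.array([0,0,1.]);a=m*np.cos(th)-u*np.sin(th);n=m*np.sin(th)+u*np.cos(th)
  for s,h in((0,0),(.057,-.005),(.065,-.005),(.075,0),(.075,.015),(.075,-.015)): print(s,h,proj(B,np.array(ax)+a*s+n*h)[0].round(1))
c=cv2.resize(B["frame"][160:210,235:285],(600,600),interpolation=cv2.INTER_CUBIC); cv2.imwrite("pics/crop5.png",c[:,:,::-1])
```

```text
0 0 [250.8 172.1]
0.057 -0.005 [264.8 194.1]
0.065 -0.005 [266.9 197. ]
0.075 0 [269.9 199.3]
0.075 0.015 [271.3 195. ]
0.075 -0.015 [268.6 203.6]
0 0 [250.8 173.6]
0.057 -0.005 [264.9 195.7]
0.065 -0.005 [267.  198.7]
0.075 0 [270.1 201.1]
0.075 0.015 [271.5 196.7]
0.075 -0.015 [268.8 205.3]
```

View pics/crop5.png

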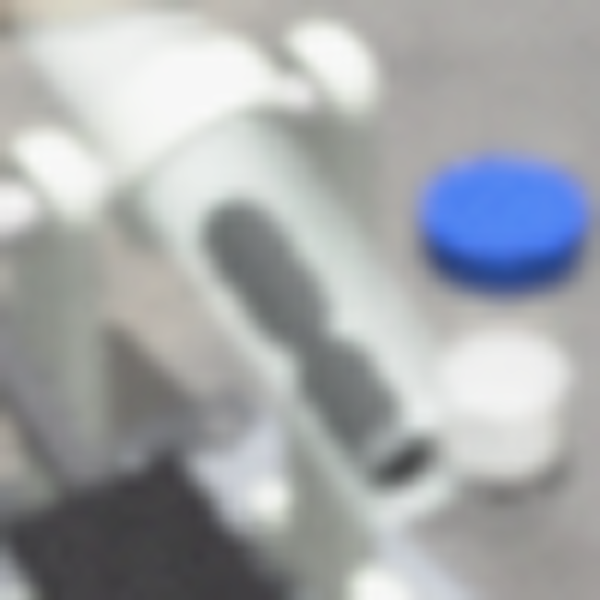

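The front bar runs from (310,345) to (410,478). The last part looks darker because it is seen through the open mouth. Its centre at pixel (264.8,194.6) matches the predicted position against the lip, (264.8,194–196), and the rear bar lies behind it. I'll hand in the job.

```bash
python3 -c "
from plant import ctrl, cams, get_obs
print(get_obs()['clock'],ctrl.close_job())"
```

```text
the job is handed in; nothing more can be done
12.625 None
```

The job is handed in at 12.6 s: the tube is left tipped at about 0.34 rad, with the front bar resting at the lip, the rear bar right behind it and no bar dropped; the gripper touched only the lever pad and is now clear of it.

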